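# Put the tested circuit cards away in reverse order

### The arm

A 7-joint arm with a two-finger parallel gripper is mounted at the origin on the work surface. World frame = base frame: x ahead of the robot, y to its left, z up, the work surface at z = 0. Lengths are in m, angles in rad, forces in N, time in s.
With the tool pointing down it reaches from about 0.425 to 0.875 m from the base axis. Payload 9.9 kg.
Tool frame: the origin (TCP) lies at the very end of the fingers, on their centre line; the grasp point (between the pads) lies 19 mm behind it (hold_point_z is the distance from the TCP to the grasp point, in m); z points along the fingers, x is the direction in which the jaws open and shut, and the axes are right-handed (so a half turn about z gives the same grasp; the last joint's range is limited). The gripper opens to 85 mm and grips with 20 to 120 N. Pads are 22 mm wide; open, the fingers measure 114 mm over their backs; the gripper's body (76 mm by 85 mm) begins 54 mm behind the grasp point. The pads swing forward as they close: fully open they stand 13 mm farther back than shut.
Start: joints at [-1.323, 0.576, 0.025, 1.437, -0.015, 1.129, -0.057], TCP at [0.22, 0.638, 0.203] pointing down, gripper open.
Joint ranges: [-2.76, 2.76], [-0.34, 2.15], [-1.52, 1.57], [0.19, 2.46], [-1.09, 4.23], [0.17, 1.99], [-2.82, 2.82]. Speed limits (rad/s): [2.22, 2.22, 3.01, 3.01, 3.14, 3.14, 3.14].

### API

Orientations are given as a unit quaternion [w, x, y, z].
In Python, from rig import get_obs, grab_frame, sign_off, hold_point_z gives the robot as it stands.
- The arm moves only by the tool jog_arm, never from a script. Its argument "targets" is one flat list of numbers, 7 for each row, row after row: the shift along the tool's x, y, z in mm, then the turn, a rotation vector about the tool's x, y, z in rad, then the closure, from 0 (fully open) to 1 (shut). In form: [dx, dy, dz, wx, wy, wz, hand, dx, dy, dz, wx, wy, wz, hand, ...]. A call has 1 to 12 rows; each row shifts and turns the commanded pose from where the row before left it, along the tool's axes as they then stand; what a row does not reach is not made up. A row lasts 1/10 s, in which the tool goes at most 50 mm and 8.59 degrees, less where a joint would pass 70% of its speed; a pose out of reach is approached as far as the arm can. A call with a gripper value outside its range is refused whole. The fingers move at their own pace and stop on an object; the grip force is fixed at half the most. Time passes only in rows, so rows that do not move let the fingers close. It gives the time, the measured TCP pose, the force and the opening at its end, in the units of the state.
- get_obs(): the state, without advancing time (a new reading comes with each control period).
- grab_frame(name): name is "side" or "top" or "wrist"; returns a dict with "img" (480x640x3 uint8, red, green, blue), "fx", "fy", "cx", "cy" (pixels), "world_from_camera" (4x4, takes a point from camera to world coordinates). Camera axes: x right, y down, z forward; pixel columns grow to the right and rows downward; lengths in m; the calibration is good to about 2 mm. A picture is of the moment at which its call begins. There is no depth.
- sign_off(): hands the job in, once; it reports no verdict.
The state is a dict: "time_s": time; "qpos": joint angles; "qd": joint speeds; "joint_torque": joint torques, N m; "ee_pos": TCP position; "tcp_rot": TCP orientation; "ft_force": force on the tool from outside, world axes, zero at the start; "ft_torque": the same for the moment, N m; "grip_width": finger opening in m.
Only numpy, scipy, OpenCV 4.12 (cv2) and the standard library are available. Lean on these libraries where they do the work, as an engineer would, in place of code of your own. Each camera call takes 0.05 s, during which the arm holds its last target. There are 200 camera calls.

### The job

The four plug-in circuit cards have been tested in the sockets on the grey tray: put them away in the empty storage rack, one to a bay, in the reverse order of their row. Seen from the robot, the card that stood farthest left on the tray goes into the rack's rightmost bay, the next one into the bay to its left, and so on, so that the card that stood farthest right ends in the leftmost bay. Lower each one gently to the floor of its bay without dropping it, and leave it standing upright and square to the rack.

Things in the scene. Friction and masses are not known exactly. Their poses are not given: they have to be found in the camera images.
- mid_relay (a point): Loose plug-in circuit card, four white square relays on one face; 80 mm tall, about 0.1 kg. Point: its centre, 40 mm above its underside. x: along its width, 50 mm over the aluminium edge rails (10 mm thick); y: through its thickness (18 mm at the black shoe, its lowest 12 mm); z up. Either way round is good. Best gripped across the 50 mm, on the rails, 20 mm below the top. Tallest card: 95 mm
- mid_coil (a point): Loose plug-in circuit card, one round copper coil on one face; 85 mm tall, about 0.1 kg. Point: its centre, 42.5 mm above its underside. x: along its width, 50 mm over the aluminium edge rails (10 mm thick); y: through its thickness (18 mm at the black shoe, its lowest 12 mm); z up. Either way round is good. Best gripped across the 50 mm, on the rails, 20 mm below the top. Tallest card: 95 mm
- mid_capacitor (a point): Loose plug-in circuit card, three upright black cylinders side by side on one face; 90 mm tall, about 0.1 kg. Point: its centre, 45 mm above its underside. x: along its width, 50 mm over the aluminium edge rails (10 mm thick); y: through its thickness (18 mm at the black shoe, its lowest 12 mm); z up. Either way round is good. Best gripped across the 50 mm, on the rails, 20 mm below the top. Tallest card: 95 mm
- mid_heatsink (a point): Loose plug-in circuit card, a finned aluminium heat sink on one face; 95 mm tall, about 0.1 kg. Point: its centre, 47.5 mm above its underside. x: along its width, 50 mm over the aluminium edge rails (10 mm thick); y: through its thickness (18 mm at the black shoe, its lowest 12 mm); z up. Either way round is good. Best gripped across the 50 mm, on the rails, 20 mm below the top. Tallest card: 95 mm
- socket_relay: Fixed black socket, 64 x 32 x 14 mm (x, y, z), where the relay card stands at the start; it marks that card's place in the row. Origin: centre of its underside, 12 mm above the table on the grey tray; card stands 4 mm above the origin, 3 mm play round its shoe. The four sockets are in a row along their y, 40 mm apart; y is leftward from the robot, within 20 degrees
- socket_coil: Fixed black socket, 64 x 32 x 14 mm (x, y, z), where the coil card stands at the start; it marks that card's place in the row. Origin: centre of its underside, 12 mm above the table on the grey tray; card stands 4 mm above the origin, 3 mm play round its shoe. The four sockets are in a row along their y, 40 mm apart; y is leftward from the robot, within 20 degrees
- socket_capacitor: Fixed black socket, 64 x 32 x 14 mm (x, y, z), where the capacitor card stands at the start; it marks that card's place in the row. Origin: centre of its underside, 12 mm above the table on the grey tray; card stands 4 mm above the origin, 3 mm play round its shoe. The four sockets are in a row along their y, 40 mm apart; y is leftward from the robot, within 20 degrees
- socket_heatsink: Fixed black socket, 64 x 32 x 14 mm (x, y, z), where the heatsink card stands at the start; it marks that card's place in the row. Origin: centre of its underside, 12 mm above the table on the grey tray; card stands 4 mm above the origin, 3 mm play round its shoe. The four sockets are in a row along their y, 40 mm apart; y is leftward from the robot, within 20 degrees
- rack: Fixed rack, 90 x 170 mm, empty. Origin: centre of its underside, on the table; y: along the row, leftward from the robot within 20 degrees; x: along the cards' width. Bay centres y = -60, -20, 20, 60 mm at x = 0; heights over the origin: floor 8 mm, ribs 33, lips 23. Bays 34 mm wide (y) between ribs, 70 long (x) between lips. Left or right of the tray
Things that resemble listed ones, but are neither listed nor needed, are in the scene too. Leave any blue look-alike of the part that bears mid_heatsink alone.

How it is judged:
At the end, for the whole second after the job is handed in: All four cards released and at rest on the rack's floor (within 4 mm), one per bay, in the reverse of their order in the sockets (leftmost socket to rightmost bay), upright within 0.12 rad, square within 0.3 rad, within 16 mm of the rack's middle along their width (x of mid_relay in the frame of rack between -0.016 and 0.016 m and y of mid_relay in the frame of rack between -0.074 and 0.074 m and z of mid_relay in the frame of rack between 0.044 and 0.052 m and angle between each of mid_relay, mid_coil, mid_capacitor, mid_heatsink's own z axis and vertical below 0.12 rad and angle between the x axis of each of mid_relay, mid_coil, mid_capacitor, mid_heatsink and the x axis of rack, either way round below 0.3 rad and linear speed of each of card_relay, card_coil, card_capacitor, card_heatsink below 0.02 m/s and angular speed of each of card_relay, card_coil, card_capacitor, card_heatsink below 0.2 rad/s and x of mid_coil in the frame of rack between -0.016 and 0.016 m and y of mid_coil in the frame of rack between -0.074 and 0.074 m and z of mid_coil in the frame of rack between 0.0465 and 0.0545 m and x of mid_capacitor in the frame of rack between -0.016 and 0.016 m and y of mid_capacitor in the frame of rack between -0.074 and 0.074 m and z of mid_capacitor in the frame of rack between 0.049 and 0.057 m and x of mid_heatsink in the frame of rack between -0.016 and 0.016 m and y of mid_heatsink in the frame of rack between -0.074 and 0.074 m and z of mid_heatsink in the frame of rack between 0.0515 and 0.0595 m and ((y of socket_relay in the frame of socket_coil above 0 m and ((y of mid_relay in the frame of rack below -0.04 m and y of mid_coil in the frame of rack above -0.04 m) or (y of mid_relay in the frame of rack below 0 m and y of mid_coil in the frame of rack above 0 m) or (y of mid_relay in the frame of rack below 0.04 m and y of mid_coil in the frame of rack above 0.04 m))) or (y of socket_relay in the frame of socket_coil below 0 m and ((y of mid_coil in the frame of rack below -0.04 m and y of mid_relay in the frame of rack above -0.04 m) or (y of mid_coil in the frame of rack below 0 m and y of mid_relay in the frame of rack above 0 m) or (y of mid_coil in the frame of rack below 0.04 m and y of mid_relay in the frame of rack above 0.04 m)))) and ((y of socket_relay in the frame of socket_capacitor above 0 m and ((y of mid_relay in the frame of rack below -0.04 m and y of mid_capacitor in the frame of rack above -0.04 m) or (y of mid_relay in the frame of rack below 0 m and y of mid_capacitor in the frame of rack above 0 m) or (y of mid_relay in the frame of rack below 0.04 m and y of mid_capacitor in the frame of rack above 0.04 m))) or (y of socket_relay in the frame of socket_capacitor below 0 m and ((y of mid_capacitor in the frame of rack below -0.04 m and y of mid_relay in the frame of rack above -0.04 m) or (y of mid_capacitor in the frame of rack below 0 m and y of mid_relay in the frame of rack above 0 m) or (y of mid_capacitor in the frame of rack below 0.04 m and y of mid_relay in the frame of rack above 0.04 m)))) and ((y of socket_relay in the frame of socket_heatsink above 0 m and ((y of mid_relay in the frame of rack below -0.04 m and y of mid_heatsink in the frame of rack above -0.04 m) or (y of mid_relay in the frame of rack below 0 m and y of mid_heatsink in the frame of rack above 0 m) or (y of mid_relay in the frame of rack below 0.04 m and y of mid_heatsink in the frame of rack above 0.04 m))) or (y of socket_relay in the frame of socket_heatsink below 0 m and ((y of mid_heatsink in the frame of rack below -0.04 m and y of mid_relay in the frame of rack above -0.04 m) or (y of mid_heatsink in the frame of rack below 0 m and y of mid_relay in the frame of rack above 0 m) or (y of mid_heatsink in the frame of rack below 0.04 m and y of mid_relay in the frame of rack above 0.04 m)))) and ((y of socket_coil in the frame of socket_capacitor above 0 m and ((y of mid_coil in the frame of rack below -0.04 m and y of mid_capacitor in the frame of rack above -0.04 m) or (y of mid_coil in the frame of rack below 0 m and y of mid_capacitor in the frame of rack above 0 m) or (y of mid_coil in the frame of rack below 0.04 m and y of mid_capacitor in the frame of rack above 0.04 m))) or (y of socket_coil in the frame of socket_capacitor below 0 m and ((y of mid_capacitor in the frame of rack below -0.04 m and y of mid_coil in the frame of rack above -0.04 m) or (y of mid_capacitor in the frame of rack below 0 m and y of mid_coil in the frame of rack above 0 m) or (y of mid_capacitor in the frame of rack below 0.04 m and y of mid_coil in the frame of rack above 0.04 m)))) and ((y of socket_coil in the frame of socket_heatsink above 0 m and ((y of mid_coil in the frame of rack below -0.04 m and y of mid_heatsink in the frame of rack above -0.04 m) or (y of mid_coil in the frame of rack below 0 m and y of mid_heatsink in the frame of rack above 0 m) or (y of mid_coil in the frame of rack below 0.04 m and y of mid_heatsink in the frame of rack above 0.04 m))) or (y of socket_coil in the frame of socket_heatsink below 0 m and ((y of mid_heatsink in the frame of rack below -0.04 m and y of mid_coil in the frame of rack above -0.04 m) or (y of mid_heatsink in the frame of rack below 0 m and y of mid_coil in the frame of rack above 0 m) or (y of mid_heatsink in the frame of rack below 0.04 m and y of mid_coil in the frame of rack above 0.04 m)))) and ((y of socket_capacitor in the frame of socket_heatsink above 0 m and ((y of mid_capacitor in the frame of rack below -0.04 m and y of mid_heatsink in the frame of rack above -0.04 m) or (y of mid_capacitor in the frame of rack below 0 m and y of mid_heatsink in the frame of rack above 0 m) or (y of mid_capacitor in the frame of rack below 0.04 m and y of mid_heatsink in the frame of rack above 0.04 m))) or (y of socket_capacitor in the frame of socket_heatsink below 0 m and ((y of mid_heatsink in the frame of rack below -0.04 m and y of mid_capacitor in the frame of rack above -0.04 m) or (y of mid_heatsink in the frame of rack below 0 m and y of mid_capacitor in the frame of rack above 0 m) or (y of mid_heatsink in the frame of rack below 0.04 m and y of mid_capacitor in the frame of rack above 0.04 m))))); the robot touches nothing.
It fails at once if the relay card is dropped or slammed into the rack (faster than 0.45 m/s within 40 mm of its seat) (x of mid_relay in the frame of rack between -0.05 and 0.05 m and y of mid_relay in the frame of rack between -0.09 and 0.09 m and z of mid_relay in the frame of rack below 0.088 m and linear speed of card_relay above 0.45 m/s).
It fails at once if the coil card is dropped or slammed into the rack (faster than 0.45 m/s within 40 mm of its seat) (x of mid_coil in the frame of rack between -0.05 and 0.05 m and y of mid_coil in the frame of rack between -0.09 and 0.09 m and z of mid_coil in the frame of rack below 0.0905 m and linear speed of card_coil above 0.45 m/s).
It fails at once if the capacitor card is dropped or slammed into the rack (faster than 0.45 m/s within 40 mm of its seat) (x of mid_capacitor in the frame of rack between -0.05 and 0.05 m and y of mid_capacitor in the frame of rack between -0.09 and 0.09 m and z of mid_capacitor in the frame of rack below 0.093 m and linear speed of card_capacitor above 0.45 m/s).
It fails at once if the heatsink card is dropped or slammed into the rack (faster than 0.45 m/s within 40 mm of its seat) (x of mid_heatsink in the frame of rack between -0.05 and 0.05 m and y of mid_heatsink in the frame of rack between -0.09 and 0.09 m and z of mid_heatsink in the frame of rack below 0.0955 m and linear speed of card_heatsink above 0.45 m/s).
It also fails if it takes over 104 s, if anything falls off the work surface, if the arm or the gripper's body presses on something with over 40 N, if the wrist force passes 120 N, or if a joint passes its speed limit or range.

## Working session

There is one attempt and no reset: what is moved stays moved. The work goes in short steps, Python scripts to look and compute and a tool call to move; the robot and the scene stay as the last step left them, time stands still between calls to the robot, and variables do not carry over. Pictures are saved under pics/ and viewed, about 12 in all and at most 16, crops included, and the job is handed in when it is done.

Besides the shell and the picture viewer there is one more tool, called after "Call:" in YAML: its name, and indented under it one key for each argument. jog_arm: Moves the arm, as the interface text tells. Its arguments: {"type":"object","properties":{"targets":{"type":"array"}},"required":["targets"]}

```bash
mkdir -p pics; ls
cat > h.py <<'E'
import numpy as np, cv2
from rig import get_obs, grab_frame, sign_off, hold_point_z
def snap(name,out):
    f=grab_frame(name); cv2.imwrite('pics/'+out,f['img'][:,:,::-1]); np.savez('pics/'+out[:-4]+'.npz',**f); return f
def load(n): return dict(np.load('pics/'+n+'.npz'))
def px2w(f,u,v,z):
    T=f['world_from_camera']; d=T[:3,:3]@np.array([(u-f['cx'])/f['fx'],(v-f['cy'])/f['fy'],1]); o=T[:3,3]
    return o+d*(z-o[2])/d[2]
def w2px(f,p):
    T=f['world_from_camera']; c=T[:3,:3].T@(np.array(p)-T[:3,3]); return np.array([f['fx']*c[0]/c[2]+f['cx'],f['fy']*c[1]/c[2]+f['cy']])
E
python3 - <<'E'
from h import *
np.set_printoptions(precision=4,suppress=True)
for n in ('top','side'):
    f=snap(n,n+'1.png'); print(n,f['fx'],f['world_from_camera'])
o=get_obs(); print(o); print(hold_point_z)
E
```

```text
pics
top 608.1089840647378 [[-0.01   -0.9936  0.1129  0.3478]
 [-0.9999  0.0101  0.     -0.0115]
 [-0.0012 -0.1129 -0.9936  1.1477]
 [ 0.      0.      0.      1.    ]]
side 569.8489310994913 [[ 0.7066 -0.5126  0.4879  0.0356]
 [-0.7074 -0.4935  0.506  -0.4692]
 [-0.0185 -0.7027 -0.7113  0.6899]
 [ 0.      0.      0.      1.    ]]
{'time_s': 0.1, 'qpos': array([-1.3228,  0.5765,  0.0249,  1.4378, -0.015 ,  1.129 , -0.0565]), 'qd': array([ 0.0002, -0.0026, -0.0022, -0.0004,  0.0007, -0.0003, -0.0016]), 'joint_torque': array([  0.0067, -76.731 ,   2.2577, -28.6604,   0.0157,   0.0086,
        -0.    ]), 'ee_pos': array([0.2197, 0.6377, 0.2026]), 'tcp_rot': array([ 0.0005,  0.8142,  0.5806, -0.0006]), 'ft_force': array([ 0.2472, -0.1383, -0.1787]), 'ft_torque': array([ 0.0243, -0.0044,  0.012 ]), 'grip_width': 0.08540842596294192}
0.0187
```

View pics/top1.png

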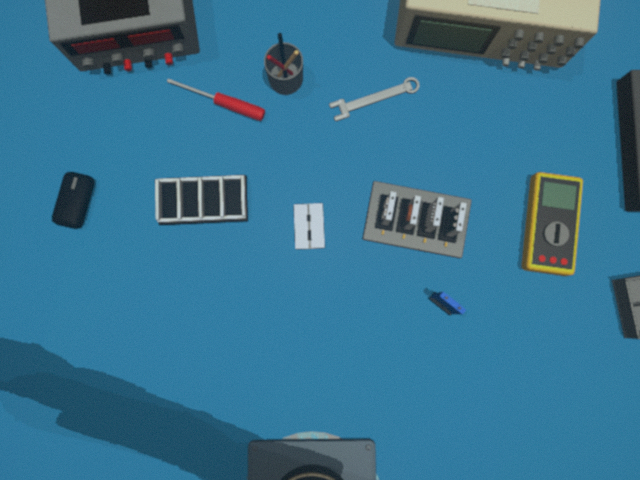

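View pics/side1.png

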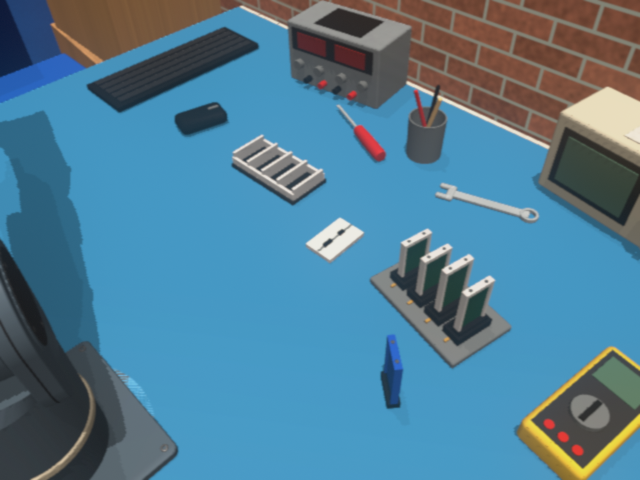

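The top view shows the rack at (201,199), the tray at (417,219), cards at about (388,208), (410,212), (433,215) and (457,219), and the blue look-alike at (448,302). The white block at (309,226) and the multimeter are irrelevant. Side view: cards from (412,255) to (475,305), blue decoy at (392,370). Candidates are the four tray cards and the blue decoy. I choose the tray cards and check them in a close crop.

Run:
```python
from h import *
f=load('top1'); g=load('side1')
a=cv2.resize(f['img'][160:270,350:480],None,fx=3.07,fy=3.07,interpolation=cv2.INTER_CUBIC)
b=cv2.resize(f['img'][165:235,140:260],None,fx=3.33,fy=3.33,interpolation=cv2.INTER_CUBIC)
c=cv2.resize(g['img'][220:370,360:520],None,fx=2.5,fy=2.5,interpolation=cv2.INTER_CUBIC)
C=np.zeros((600,800,3),np.uint8)
for im,x,y in((a,0,0),(b,0,345),(c,400,0)):
    h,w=im.shape[:2]; h=min(h,600-y);w=min(w,800-x); C[y:y+h,x:x+w]=im[:h,:w]
cv2.imwrite('pics/c1.png',C[:,:,::-1])
```

```text
(no output)
```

View pics/c1.png

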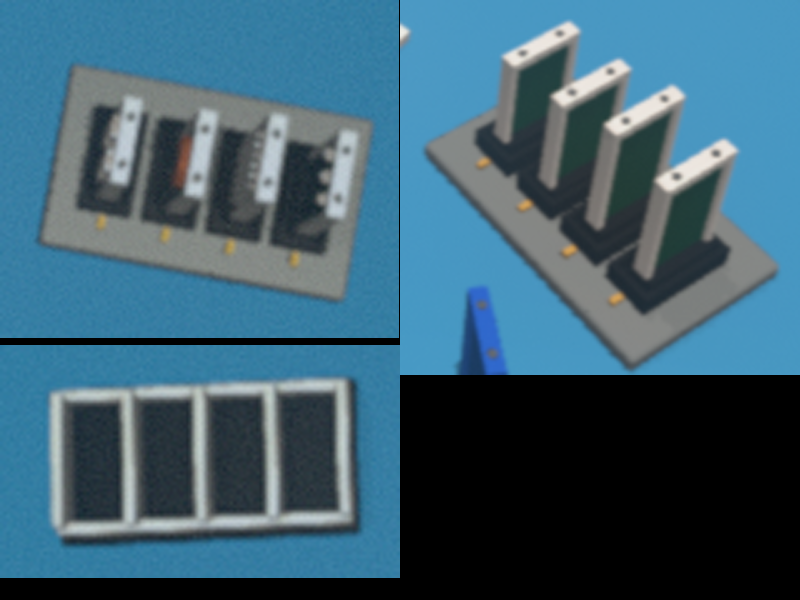

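Run:
```python
from h import *
np.set_printoptions(precision=4,suppress=True)
f=load('top1')
for (u,v),z in zip([(127,141),(201,154),(272,158),(343,174)],[.096,.101,.111,.106]):
    print('card',px2w(f,350+u/3.07,160+v/3.07,z)[:2])
t=[px2w(f,350+u/3.07,160+v/3.07,.012)[:2] for u,v in [(72,65),(371,121),(342,299),(40,243)]]
print('tray',np.mean(t,0),[np.degrees(np.arctan2(*(a-b)[::1])) for a,b in ((t[0],t[1]),(t[3],t[2]))],np.linalg.norm(t[0]-t[1]),np.linalg.norm(t[0]-t[3]))
# socket strip boundaries
r=[px2w(f,140+u/3.33,165+v/3.33,.033)[:2] for u,v in [(51,393-345),(349,380-345),(354,528-345),(62,535-345)]]
print('rack',np.array(r),np.mean(r,0),[np.degrees(np.arctan2(*(a-b))) for a,b in ((r[0],r[1]),(r[3],r[2]))],np.linalg.norm(r[0]-r[1]),np.linalg.norm(r[0]-r[3]))
```

```text
card [ 0.5279 -0.1461]
card [ 0.5191 -0.1872]
card [ 0.5148 -0.2254]
card [ 0.5061 -0.2661]
tray [ 0.5166 -0.2048] [np.float64(11.404294578412625), np.float64(11.175092175349333)] 0.18736841656848482 0.11287521652203983
rack [[0.5933 0.2853]
 [0.599  0.1182]
 [0.5151 0.1152]
 [0.5128 0.2776]] [0.5551 0.199 ] [np.float64(-1.9565629369265007), np.float64(-0.8032816758666435)] 0.1671554284410522 0.0808555562558083
```

Left to right I read relay, coil, heatsink, capacitor (to be confirmed close up). The row is yawed about -11° and the rack about +1.5°. I'll write a planner and go over the rack first.

```bash
cat >> h.py <<'E'
from scipy.spatial.transform import Rotation as R
from scipy.optimize import least_squares
def plan(goal,n,cur=None):
    """goal: x,y,z (mm-scale in m), yaw deg of tool x; n equal rows -> one row (mm,rad)"""
    o=get_obs(); q=o['tcp_rot']; R0=R.from_quat(np.r_[q[1:],q[0]]); p0=o['ee_pos']
    if cur is not None: p0=np.array(cur[:3]); R0=R.from_euler('z',cur[3],degrees=True)*R.from_euler('x',180,degrees=True)
    Rg=R.from_euler('z',goal[3],degrees=True)*R.from_euler('x',180,degrees=True)
    w=(R0.inv()*Rg).as_rotvec()
    s=R.from_rotvec(w/n)
    M=sum((R0*s**k).as_matrix() for k in range(n))
    d=np.linalg.solve(M,np.array(goal[:3])-p0)*1000
    print(n,'x',np.round(d,1),np.round(w/n,4))
E
python3 - <<'E'
from h import *
plan((.53,.20,.25,1.5),16)
E
```

```text
16 x [-1.9 35.6 -3. ] [0.0001 0.0001 0.0758]
```

Call:
jog_arm:
  targets: [-1.9, 35.6, -3, 0, 0, 0.0758, 0, -1.9, 35.6, -3, 0, 0, 0.0758, 0, -1.9, 35.6, -3, 0, 0, 0.0758, 0, -1.9, 35.6, -3, 0, 0, 0.0758, 0, -1.9, 35.6, -3, 0, 0, 0.0758, 0, -1.9, 35.6, -3, 0, 0, 0.0758, 0, -1.9, 35.6, -3, 0, 0, 0.0758, 0, -1.9, 35.6, -3, 0, 0, 0.0758, 0]

```text
time_s: 0.9
ee_pos: [0.4443, 0.4668, 0.227]
tcp_rot: [0.0, 0.951, 0.31, -0.0]
ft_force: [0.4, 0.1, -0.2]
grip_width: 0.0859
```

Call:
jog_arm:
  targets: [-1.9, 35.6, -3, 0, 0, 0.0758, 0, -1.9, 35.6, -3, 0, 0, 0.0758, 0, -1.9, 35.6, -3, 0, 0, 0.0758, 0, -1.9, 35.6, -3, 0, 0, 0.0758, 0, -1.9, 35.6, -3, 0, 0, 0.0758, 0, -1.9, 35.6, -3, 0, 0, 0.0758, 0, -1.9, 35.6, -3, 0, 0, 0.0758, 0, -1.9, 35.6, -3, 0, 0, 0.0758, 0, 0, 0, 0, 0, 0, 0, 0, 0, 0, 0, 0, 0, 0, 0]

```text
time_s: 1.9
ee_pos: [0.5302, 0.2004, 0.2514]
tcp_rot: [-0.0, 1.0, 0.013, -0.0]
ft_force: [0.5, 0.8, 0.4]
grip_width: 0.0854
```

Run:
```python
from h import *
np.set_printoptions(precision=4,suppress=True)
f=snap('wrist','w1.png'); print(f['fx'],f['world_from_camera']); o=get_obs(); print(o['ee_pos'],o['tcp_rot'],o['qpos'],o['ft_force'])
plan((.43,-.20,.26,-11.3),16)
```

```text
349.8762634360995 [[ 0.9997  0.024   0.0069  0.5294]
 [ 0.025  -0.9632 -0.2677  0.2675]
 [ 0.0003  0.2678 -0.9635  0.4218]
 [ 0.      0.      0.      1.    ]]
[0.53   0.2016 0.2512] [-0.0003  0.9999  0.0137 -0.0002] [-0.7172  0.3972  0.4019  1.6655 -0.1701  1.1138 -0.2407] [ 0.1864  1.1078 -0.7131]
16 x [-4.3 25.6 -0.6] [-0.     0.     0.014]
```

View pics/w1.png

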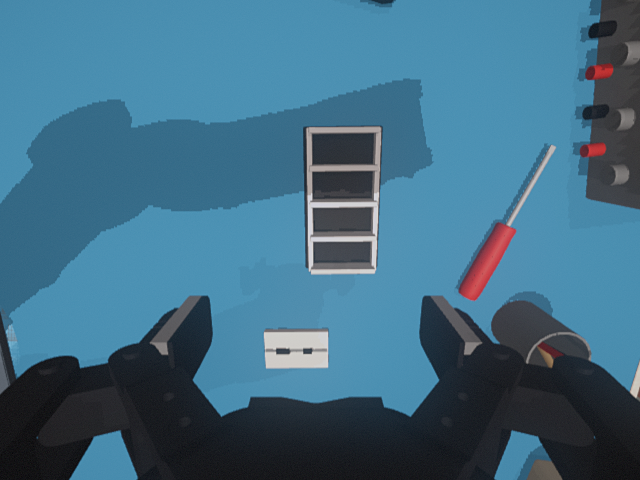

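Run:
```python
from h import *
f=load('w1'); a=cv2.resize(f['img'][115:285,290:395],None,fx=3.5,fy=3.5,interpolation=cv2.INTER_CUBIC)
cv2.imwrite('pics/c2.png',a[:,:,::-1])
```

```text
(no output)
```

View pics/c2.png

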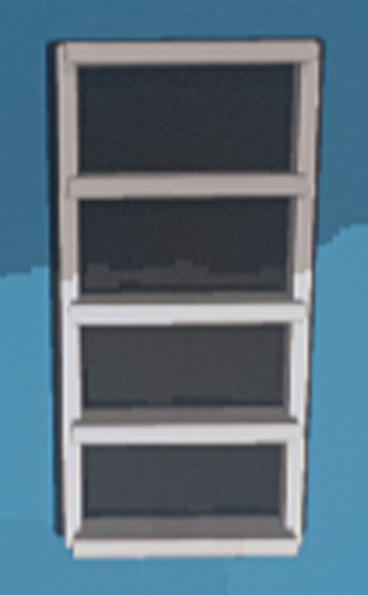

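Call:
jog_arm:
  targets: [-4.3, 25.6, -0.6, 0, 0, 0.014, 0, -4.3, 25.6, -0.6, 0, 0, 0.014, 0, -4.3, 25.6, -0.6, 0, 0, 0.014, 0, -4.3, 25.6, -0.6, 0, 0, 0.014, 0, -4.3, 25.6, -0.6, 0, 0, 0.014, 0, -4.3, 25.6, -0.6, 0, 0, 0.014, 0, -4.3, 25.6, -0.6, 0, 0, 0.014, 0, -4.3, 25.6, -0.6, 0, 0, 0.014, 0]

```text
time_s: 2.75
ee_pos: [0.4903, -0.0048, 0.2563]
tcp_rot: [0.0, 0.999, -0.043, -0.0]
ft_force: [-0.4, -1.0, -0.0]
grip_width: 0.0854
```

Call:
jog_arm:
  targets: [-4.3, 25.6, -0.6, 0, 0, 0.014, 0, -4.3, 25.6, -0.6, 0, 0, 0.014, 0, -4.3, 25.6, -0.6, 0, 0, 0.014, 0, -4.3, 25.6, -0.6, 0, 0, 0.014, 0, -4.3, 25.6, -0.6, 0, 0, 0.014, 0, -4.3, 25.6, -0.6, 0, 0, 0.014, 0, -4.3, 25.6, -0.6, 0, 0, 0.014, 0, -4.3, 25.6, -0.6, 0, 0, 0.014, 0, 0, 0, 0, 0, 0, 0, 0, 0, 0, 0, 0, 0, 0, 0]

```text
time_s: 3.75
ee_pos: [0.4289, -0.2017, 0.261]
tcp_rot: [-0.0, 0.995, -0.1, 0.0]
ft_force: [-0.5, 0.9, -0.2]
grip_width: 0.0853
```

Run:
```python
from h import *
np.set_printoptions(precision=4,suppress=True)
f=snap('wrist','w2.png'); print(f['world_from_camera']); o=get_obs(); print(o['ee_pos'],o['tcp_rot'],o['qpos'],o['ft_force'])
for z,p in zip([.096,.101,.111,.106],[(.5279,-.1461),(.5191,-.1872),(.5148,-.2254),(.5061,-.2661)]): print(w2px(f,(*p,z)))
```

```text
[[ 0.9801 -0.1912 -0.0526  0.4431]
 [-0.1983 -0.9444 -0.2624 -0.1359]
 [ 0.0005  0.2676 -0.9635  0.4314]
 [ 0.      0.      0.      1.    ]]
[ 0.4293 -0.2009  0.2609] [-0.0003  0.9951 -0.0988 -0.    ] [-0.1232  0.2567  0.5994  1.8681 -0.1649  1.0662  0.3432] [-0.5488  0.377   0.372 ]
[408.0325 136.0559]
[405.7132 182.7615]
[409.129  225.0274]
[404.3262 265.1407]
```

View pics/w2.png

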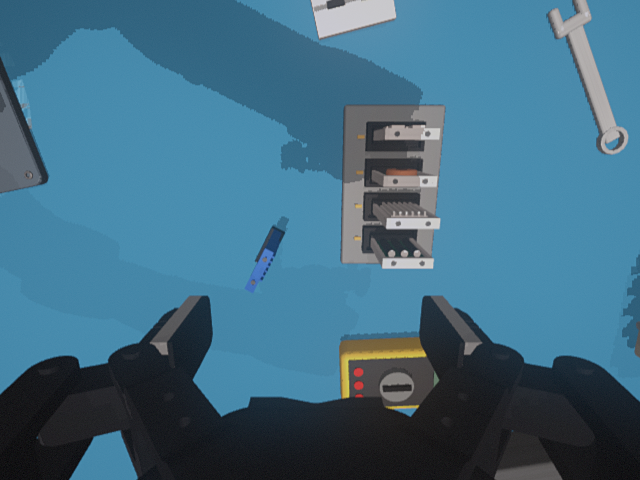

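Order confirmed: relay (413,133), coil (408,181), heatsink (411,222) with fins, capacitor (407,263) with three cylinders. The blue decoy is at (265,260), clear of the work.

Run:
```python
from h import *
np.set_printoptions(precision=4,suppress=True)
f=load('w1')
for (l,r,v) in [(62,318,53),(68,308,185),(71,304,311),(73,300,433),(73,299,548)]:
    a=px2w(f,290+l/3.5,115+v/3.5,.033);b=px2w(f,290+r/3.5,115+v/3.5,.033); print(a[:2],b[:2],(a+b)[:2]/2,b[0]-a[0])
f=load('w2'); a=cv2.resize(f['img'][110:275,360:450],None,fx=3.6,fy=3.6,interpolation=cv2.INTER_CUBIC)
cv2.imwrite('pics/c3.png',a[:,:,::-1])
```

```text
[0.5208 0.2811] [0.5983 0.2831] [0.5596 0.2821] 0.07751839352464318
[0.5234 0.242 ] [0.5982 0.2438] [0.5608 0.2429] 0.0747315779455463
[0.5252 0.2024] [0.5998 0.2043] [0.5625 0.2034] 0.07456769002303609
[0.5267 0.162 ] [0.6014 0.1638] [0.564  0.1629] 0.0746558661539597
[0.5276 0.1218] [0.6039 0.1237] [0.5657 0.1227] 0.07631573173175843
```

View pics/c3.png

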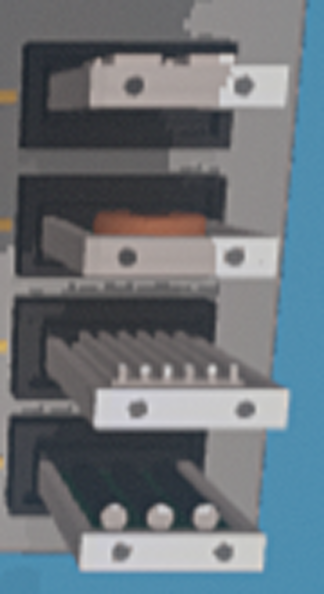

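Run:
```python
from h import *
np.set_printoptions(precision=4,suppress=True)
f=load('w2')
for n,l,r,v,z in [('relay',91,288,85,.096),('coil',82,279,257,.101),('heat',95,288,408,.111),('cap',79,265,552,.106)]:
    a=px2w(f,360+l/3.6,110+v/3.6,z);b=px2w(f,360+r/3.6,110+v/3.6,z); print(n,(a+b)[:2]/2,np.hypot(*(b-a)[:2]))
plan((.528,-.146,.130,-11.3),8)
```

```text
relay [ 0.5323 -0.1448] 0.05018346034378082
coil [ 0.5233 -0.1868] 0.0512260876532734
heat [ 0.5187 -0.2245] 0.050266302056356495
cap [ 0.5097 -0.2649] 0.05078958974591245
8 x [10.7 -9.1 16.4] [-0.0001  0.     -0.0001]
```

Run:
```python
from h import *
plan((.530,-.1455,.130,-11.3),8)
```

```text
8 x [11.  -9.3 16.4] [-0.0001  0.     -0.0001]
```

Call:
jog_arm:
  targets: [11, -9.3, 16.4, 0, 0, 0, 0, 11, -9.3, 16.4, 0, 0, 0, 0, 11, -9.3, 16.4, 0, 0, 0, 0, 11, -9.3, 16.4, 0, 0, 0, 0, 11, -9.3, 16.4, 0, 0, 0, 0, 11, -9.3, 16.4, 0, 0, 0, 0, 11, -9.3, 16.4, 0, 0, 0, 0, 11, -9.3, 16.4, 0, 0, 0, 0, 0, 0, 0, 0, 0, 0, 0]

```text
time_s: 4.7
ee_pos: [0.5309, -0.1425, 0.1276]
tcp_rot: [-0.001, 0.995, -0.097, -0.002]
ft_force: [0.2, 0.5, 0.1]
grip_width: 0.0856
```

Call:
jog_arm:
  targets: [0, 0, 15, 0, 0, 0, 0, 0, 0, 15, 0, 0, 0, 0, 0, 0, 15, 0, 0, 0, 0, 0, 0, 15, 0, 0, 0, 0, 0, 0, 13, 0, 0, 0, 0, 0, 0, 0, 0, 0, 0, 0, 0, 0, 0, 0, 0, 0, 0]

```text
time_s: 5.4
ee_pos: [0.5305, -0.1456, 0.0573]
tcp_rot: [0.0, 0.995, -0.099, 0.0]
ft_force: [-1.0, -0.2, -0.0]
grip_width: 0.0854
```

Run:
```python
from h import *
f=snap('wrist','w3.png'); g=snap('side','s3.png'); o=get_obs(); print(o['ee_pos'],o['tcp_rot'],o['ft_force'])
C=np.hstack([cv2.resize(f['img'],(400,300)),cv2.resize(g['img'][170:400,330:560],(300,300))])
cv2.imwrite('pics/c4.png',C[:,:,::-1])
```

```text
[ 0.53087075 -0.1457117   0.05760971] [ 7.05343542e-05  9.95114699e-01 -9.87240814e-02  5.35338992e-04] [-0.10915954  0.15175009 -0.69784584]
```

View pics/c4.png

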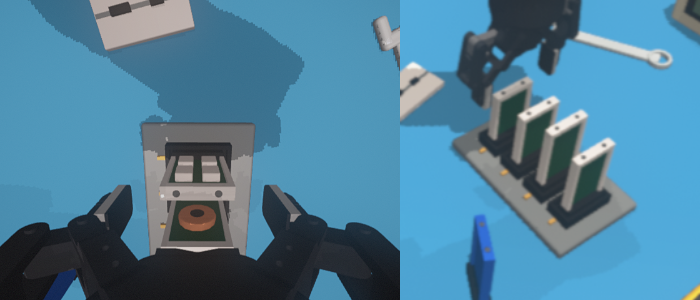

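Run:
```python
from h import *
f=load('w3');g=load('s3')
for p in [(.5305,-.1456,.057),(.5305,-.1456,.076),(.5305,-.1456,.096)]:
    u=w2px(f,p);v=w2px(g,p);print(u*.625,(v-[330,170])*300/230)
```

```text
[196.07147722 173.59985005] [108.5350123  112.68115265]
[195.95859589 182.95327511] [110.07208106 101.33163783]
[195.80895238 195.35284048] [111.74427558  88.98437196]
```

The relay's top centre lands at (198,193) in the wrist view and (513,87) in the side view, within 3 px of the prediction. The jaws straddle it, so I close.

Call:
jog_arm:
  targets: [0, 0, 0, 0, 0, 0, 1, 0, 0, 0, 0, 0, 0, 1, 0, 0, 0, 0, 0, 0, 1, 0, 0, 0, 0, 0, 0, 1, 0, 0, 0, 0, 0, 0, 1, 0, 0, 0, 0, 0, 0, 1, 0, 0, 0, 0, 0, 0, 1, 0, 0, 0, 0, 0, 0, 1]

```text
time_s: 6.3
ee_pos: [0.5307, -0.1456, 0.0577]
tcp_rot: [-0.0, 0.995, -0.099, 0.0]
ft_force: [-1.6, 1.8, 9.0]
grip_width: 0.0478
```

Call:
jog_arm:
  targets: [0, 0, -10, 0, 0, 0, 1, 0, 0, -15, 0, 0, 0, 1, 0, 0, -20, 0, 0, 0, 1, 0, 0, -25, 0, 0, 0, 1, 0, 0, -25, 0, 0, 0, 1, 0, 0, -20, 0, 0, 0, 1, 0, 0, 0, 0, 0, 0, 1, 0, 0, 0, 0, 0, 0, 1]

```text
time_s: 7.1
ee_pos: [0.5304, -0.1453, 0.172]
tcp_rot: [-0.0, 0.995, -0.099, 0.0]
ft_force: [-0.3, -0.8, -2.6]
grip_width: 0.0469
```

Run:
```python
from h import *
f=snap('wrist','w4.png'); g=snap('side','s4.png'); o=get_obs(); print(o['ee_pos'],o['tcp_rot'],o['ft_force'],o['grip_width'])
C=np.hstack([cv2.resize(f['img'],(400,300)),cv2.resize(g['img'][120:400,310:590],(300,300))])
cv2.imwrite('pics/c5.png',C[:,:,::-1])
# rack bay centres: centre (.5615,.2025) yaw 2.2
c,s=np.cos(np.radians(2.2)),np.sin(np.radians(2.2))
for y in(-.06,-.02,.02,.06): print(y,.5615-s*y,.2025+c*y)
plan((.5638,.1425,.175,2.2),12)
```

```text
[ 0.52982441 -0.14517786  0.17097418] [-8.94874590e-05  9.95122866e-01 -9.86398656e-02 -8.06251117e-04] [-0.06284462  0.58667147 -1.02228445] 0.04739764858198698
-0.06 0.5638032685452512 0.14254422501536274
-0.02 0.5622677561817504 0.18251474167178758
0.02 0.5607322438182496 0.22248525832821245
0.06 0.5591967314547488 0.2624557749846373
12 x [  0.7 -24.2  -0.3] [-0.      0.0001 -0.0197]
```

View pics/c5.png

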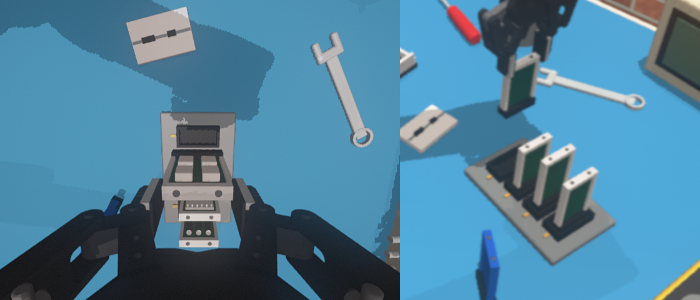

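The relay is lifted clear and upright: its top is still at (198,193) in the wrist view. Next, carry it to the rightmost bay.

Call:
jog_arm:
  targets: [0.7, -24.2, -0.3, 0, 0, -0.0197, 1, 0.7, -24.2, -0.3, 0, 0, -0.0197, 1, 0.7, -24.2, -0.3, 0, 0, -0.0197, 1, 0.7, -24.2, -0.3, 0, 0, -0.0197, 1, 0.7, -24.2, -0.3, 0, 0, -0.0197, 1, 0.7, -24.2, -0.3, 0, 0, -0.0197, 1, 0.7, -24.2, -0.3, 0, 0, -0.0197, 1, 0.7, -24.2, -0.3, 0, 0, -0.0197, 1, 0.7, -24.2, -0.3, 0, 0, -0.0197, 1, 0.7, -24.2, -0.3, 0, 0, -0.0197, 1, 0.7, -24.2, -0.3, 0, 0, -0.0197, 1, 0.7, -24.2, -0.3, 0, 0, -0.0197, 1]

```text
time_s: 8.4
ee_pos: [0.564, 0.1431, 0.1742]
tcp_rot: [0.0, 1.0, 0.02, -0.001]
ft_force: [-0.3, -0.4, -1.5]
grip_width: 0.0478
```

Call:
jog_arm:
  targets: [0, 0, 20, 0, 0, 0, 1, 0, 0, 30, 0, 0, 0, 1, 0, 0, 25, 0, 0, 0, 1, 0, 0, 10, 0, 0, 0, 1, 0, 0, 0, 0, 0, 0, 1, 0, 0, 0, 0, 0, 0, 1]

```text
time_s: 9.0
ee_pos: [0.5651, 0.1421, 0.0908]
tcp_rot: [0.0, 1.0, 0.019, 0.0]
ft_force: [0.5, -1.1, -0.3]
grip_width: 0.0473
```

Run:
```python
from h import *
np.set_printoptions(precision=4,suppress=True)
f=snap('wrist','w5.png'); g=snap('side','s5.png');o=get_obs(); print(o['ee_pos'],o['tcp_rot'],o['ft_force'],o['grip_width'])
C=np.hstack([f['img'][80:320,160:480],cv2.resize(g['img'][70:230,200:360],(480,480))[:240*2].copy()[::1][:240] if 0 else cv2.resize(g['img'][70:230,200:360],(240,240))])
C=cv2.resize(C,(800,343))
cv2.imwrite('pics/c6.png',C[:,:,::-1])
```

```text
[0.5655 0.1423 0.0915] [-0.0002  0.9998  0.0192  0.0009] [ 0.3273  0.4081 -1.6147] 0.047332716128718574
```

View pics/c6.png

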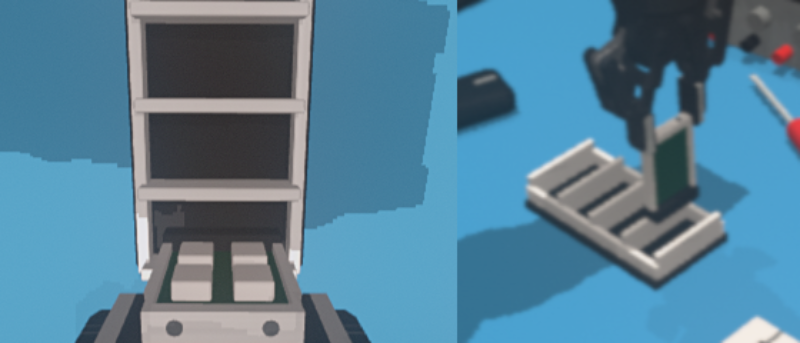

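Run:
```python
from h import *
np.set_printoptions(precision=4,suppress=True)
f=load('w5');k=560/800
P=lambda u,v,z:px2w(f,160+u*k,80+v*k,z)[:2]
for l,r,v in [(132,310,8),(137,306,104),(141,303,189)]: print('rib',(P(l,v,.033)+P(r,v,.033))/2,P(r,v,.033)-P(l,v,.033))
for l,r,v in [(147,294,60),(149,292,150)]: print('bay inner at lip z .023',(P(l,v,.023)+P(r,v,.023))/2,P(r,v,.023)-P(l,v,.023))
print('card top',P(222,325,.131),(P(303,307,.131)+P(142,313,.131))/2)
```

```text
rib [0.5617 0.2429] [0.075  0.0029]
rib [0.5634 0.2036] [0.0748 0.0028]
rib [0.5651 0.1655] [0.075  0.0028]
bay inner at lip z .023 [0.5622 0.2226] [0.0664 0.0025]
bay inner at lip z .023 [0.5637 0.1822] [0.0677 0.0026]
card top [0.5658 0.1449] [0.5657 0.1496]
```

Call:
jog_arm:
  targets: [0, -1.5, 8, 0, 0, 0, 1, 0, 0, 8, 0, 0, 0, 1, 0, 0, 8, 0, 0, 0, 1, 0, 0, 8, 0, 0, 0, 1, 0, 0, 6, 0, 0, 0, 1, 0, 0, 2, 0, 0, 0, 1, 0, 0, 0, 0, 0, 0, 1, 0, 0, 0, 0, 0, 0, 1]

```text
time_s: 9.9
ee_pos: [0.5648, 0.1437, 0.0504]
tcp_rot: [0.0, 1.0, 0.019, 0.0]
ft_force: [-0.4, -0.5, -1.8]
grip_width: 0.0474
```

Call:
jog_arm:
  targets: [0, 0, 1, 0, 0, 0, 1, 0, 0, 0, 0, 0, 0, 1, 0, 0, 0, 0, 0, 0, 1]

```text
time_s: 10.2
ee_pos: [0.5649, 0.1438, 0.0498]
tcp_rot: [-0.0, 1.0, 0.019, 0.0]
ft_force: [-0.9, 0.4, 4.6]
grip_width: 0.0476
```

Contact: force changed from -1.8 to +4.6 N at TCP z 0.0498, as predicted. Release and rise.

Call:
jog_arm:
  targets: [0, 0, 0, 0, 0, 0, 0, 0, 0, 0, 0, 0, 0, 0, 0, 0, 0, 0, 0, 0, 0, 0, 0, 0, 0, 0, 0, 0, 0, 0, 0, 0, 0, 0, 0, 0, 0, 0, 0, 0, 0, 0]

```text
time_s: 10.8
ee_pos: [0.5646, 0.1438, 0.0494]
tcp_rot: [0.0, 1.0, 0.019, -0.0]
ft_force: [0.2, 0.6, -0.9]
grip_width: 0.0853
```

Call:
jog_arm:
  targets: [0, 0, -15, 0, 0, 0, 0, 0, 0, -25, 0, 0, 0, 0, 0, 0, -25, 0, 0, 0, 0, 0, 0, -15, 0, 0, 0, 0, 0, 0, 0, 0, 0, 0, 0]

```text
time_s: 11.3
ee_pos: [0.566, 0.144, 0.1314]
tcp_rot: [-0.001, 1.0, 0.019, 0.002]
ft_force: [-0.6, -0.3, 0.2]
grip_width: 0.0853
```

Run:
```python
from h import *
np.set_printoptions(precision=4,suppress=True)
f=snap('wrist','w6.png'); g=snap('side','s6.png');o=get_obs(); print(o['ee_pos'],o['tcp_rot'],o['ft_force'],o['grip_width'])
C=np.hstack([f['img'][80:400,160:480],cv2.resize(g['img'][70:230,200:360],(320,320))])
cv2.imwrite('pics/c7.png',C[:,:,::-1])
plan((.521,-.187,.135,-11.3),12)
```

```text
[0.5645 0.1439 0.1291] [-0.0001  0.9998  0.0194  0.    ] [-0.4475 -0.1868 -0.1456] 0.08533006227650412
12 x [-1.7 27.8 -0.5] [-0.     -0.      0.0197]
```

View pics/c7.png

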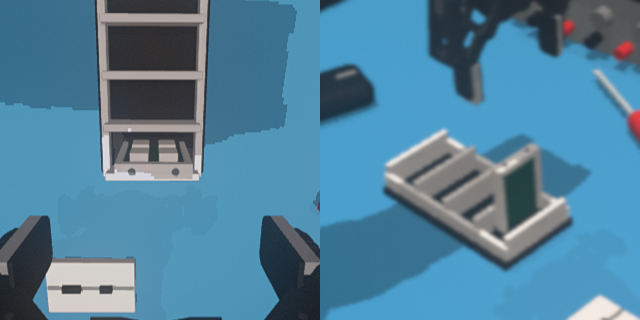

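The relay stands upright in the rightmost bay (card at (155,155) left panel, (520,185) right panel). Next: coil.

Call:
jog_arm:
  targets: [-1.7, 27.8, -0.5, 0, 0, 0.0197, 0, -1.7, 27.8, -0.5, 0, 0, 0.0197, 0, -1.7, 27.8, -0.5, 0, 0, 0.0197, 0, -1.7, 27.8, -0.5, 0, 0, 0.0197, 0, -1.7, 27.8, -0.5, 0, 0, 0.0197, 0, -1.7, 27.8, -0.5, 0, 0, 0.0197, 0, -1.7, 27.8, -0.5, 0, 0, 0.0197, 0, -1.7, 27.8, -0.5, 0, 0, 0.0197, 0, -1.7, 27.8, -0.5, 0, 0, 0.0197, 0, -1.7, 27.8, -0.5, 0, 0, 0.0197, 0, -1.7, 27.8, -0.5, 0, 0, 0.0197, 0, -1.7, 27.8, -0.5, 0, 0, 0.0197, 0]

```text
time_s: 12.6
ee_pos: [0.5202, -0.1876, 0.1341]
tcp_rot: [-0.0, 0.995, -0.099, -0.001]
ft_force: [0.3, -0.4, 0.4]
grip_width: 0.0852
```

Call:
jog_arm:
  targets: [0, 0, 0, 0, 0, 0, 0, 0, 0, 0, 0, 0, 0, 0]

```text
time_s: 12.8
ee_pos: [0.5205, -0.187, 0.1344]
tcp_rot: [-0.0, 0.995, -0.099, -0.001]
ft_force: [0.4, 0.7, 1.1]
grip_width: 0.0859
```

Run:
```python
from h import *
np.set_printoptions(precision=4,suppress=True)
plan((.521,-.187,.062,-11.3),5)
plan((.521,-.187,.062,-11.3),1)
```

```text
5 x [ 0.1 -0.  14.5] [-0.      0.0003 -0.0004]
1 x [ 0.7 -0.1 72.4] [-0.0002  0.0017 -0.0019]
```

Call:
jog_arm:
  targets: [0, 0, 15, 0, 0, 0, 0, 0, 0, 20, 0, 0, 0, 0, 0, 0, 20, 0, 0, 0, 0, 0, 0, 17, 0, 0, 0, 0, 0, 0, 0, 0, 0, 0, 0, 0, 0, 0, 0, 0, 0, 1, 0, 0, 0, 0, 0, 0, 1, 0, 0, 0, 0, 0, 0, 1, 0, 0, 0, 0, 0, 0, 1, 0, 0, 0, 0, 0, 0, 1, 0, 0, 0, 0, 0, 0, 1, 0, 0, 0, 0, 0, 0, 1]

```text
time_s: 14.0
ee_pos: [0.5219, -0.1869, 0.0648]
tcp_rot: [0.0, 0.995, -0.099, 0.001]
ft_force: [-0.8, 0.3, 7.5]
grip_width: 0.0471
```

Call:
jog_arm:
  targets: [0, 0, -10, 0, 0, 0, 1, 0, 0, -15, 0, 0, 0, 1, 0, 0, -20, 0, 0, 0, 1, 0, 0, -25, 0, 0, 0, 1, 0, 0, -25, 0, 0, 0, 1, 0, 0, -20, 0, 0, 0, 1, 0, 0, 0, 0, 0, 0, 1, 0, 0, 0, 0, 0, 0, 1]

```text
time_s: 14.8
ee_pos: [0.5212, -0.1866, 0.179]
tcp_rot: [-0.0, 0.995, -0.099, 0.001]
ft_force: [-0.1, -0.6, -1.3]
grip_width: 0.0467
```

Run:
```python
from h import *
np.set_printoptions(precision=4,suppress=True)
f=snap('wrist','w7.png'); g=snap('side','s7.png'); o=get_obs(); print(o['ee_pos'],o['tcp_rot'],o['ft_force'],o['grip_width'])
C=np.hstack([cv2.resize(f['img'],(400,300)),cv2.resize(g['img'][120:400,310:590],(300,300))])
cv2.imwrite('pics/c8.png',C[:,:,::-1])
c,s=np.cos(np.radians(2.3)),np.sin(np.radians(2.3))
for y in(-.06,-.02,.02,.06): print(y,.563-s*y,.2038+c*y)
y=-.02; plan((.563-s*y,.2038+c*y,.177,2.3),12)
```

```text
[ 0.5206 -0.1864  0.1778] [-0.0002  0.9951 -0.0987 -0.0006] [-0.772  -0.3293 -0.9184] 0.04711744637989538
-0.06 0.5654079075519536 0.14384833629313326
-0.02 0.5638026358506512 0.1838161120977111
0.02 0.5621973641493487 0.22378388790228892
0.06 0.5605920924480463 0.26375166370686676
12 x [  0.9 -31.1   0.1] [-0.      0.0001 -0.0198]
```

View pics/c8.png

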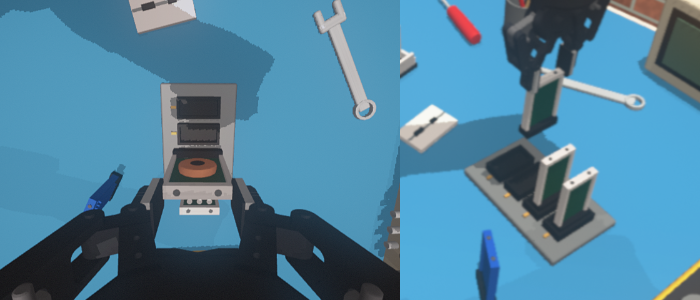

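Coil held upright (top at (198,191) in the wrist view). Carry it to bay -20.

Call:
jog_arm:
  targets: [0.9, -31.1, 0.1, 0, 0, -0.0198, 1, 0.9, -31.1, 0.1, 0, 0, -0.0198, 1, 0.9, -31.1, 0.1, 0, 0, -0.0198, 1, 0.9, -31.1, 0.1, 0, 0, -0.0198, 1, 0.9, -31.1, 0.1, 0, 0, -0.0198, 1, 0.9, -31.1, 0.1, 0, 0, -0.0198, 1, 0.9, -31.1, 0.1, 0, 0, -0.0198, 1, 0.9, -31.1, 0.1, 0, 0, -0.0198, 1, 0.9, -31.1, 0.1, 0, 0, -0.0198, 1, 0.9, -31.1, 0.1, 0, 0, -0.0198, 1, 0.9, -31.1, 0.1, 0, 0, -0.0198, 1, 0.9, -31.1, 0.1, 0, 0, -0.0198, 1]

```text
time_s: 16.1
ee_pos: [0.5643, 0.1842, 0.176]
tcp_rot: [0.0, 1.0, 0.02, -0.001]
ft_force: [0.7, 0.1, -0.7]
grip_width: 0.0469
```

Call:
jog_arm:
  targets: [0, 0, 0, 0, 0, 0, 1, 0, 0, 0, 0, 0, 0, 1]

```text
time_s: 16.3
ee_pos: [0.5642, 0.1835, 0.176]
tcp_rot: [0.001, 1.0, 0.021, -0.001]
ft_force: [-0.4, 0.6, -0.1]
grip_width: 0.0469
```

Run:
```python
from h import *
np.set_printoptions(precision=4,suppress=True)
plan((.5638,.1838,.0575,2.3),1)
```

```text
1 x [ -0.2  -0.5 118.5] [0.0011 0.0019 0.0011]
```

Call:
jog_arm:
  targets: [0, 0, 15, 0, 0, 0, 1, 0, 0, 25, 0, 0, 0, 1, 0, 0, 25, 0, 0, 0, 1, 0, 0, 10, 0, 0, 0, 1, 0, 0, 8, 0, 0, 0, 1, 0, 0, 8, 0, 0, 0, 1, 0, 0, 8, 0, 0, 0, 1, 0, 0, 8, 0, 0, 0, 1, 0, 0, 6, 0, 0, 0, 1, 0, 0, 3, 0, 0, 0, 1, 0, 0, 0, 0, 0, 0, 1, 0, 0, 0, 0, 0, 0, 1]

```text
time_s: 17.5
ee_pos: [0.5651, 0.1831, 0.0614]
tcp_rot: [-0.0, 1.0, 0.02, 0.0]
ft_force: [0.8, -0.2, -1.1]
grip_width: 0.0468
```

Call:
jog_arm:
  targets: [0, 0, 1, 0, 0, 0, 1, 0, 0, 0, 0, 0, 0, 1, 0, 0, 0, 0, 0, 0, 1]

```text
time_s: 17.8
ee_pos: [0.565, 0.1831, 0.0604]
tcp_rot: [-0.0, 1.0, 0.02, 0.0]
ft_force: [-0.3, -0.7, 0.0]
grip_width: 0.0469
```

Call:
jog_arm:
  targets: [0, 0, 1, 0, 0, 0, 1, 0, 0, 0, 0, 0, 0, 1, 0, 0, 0, 0, 0, 0, 1]

```text
time_s: 18.1
ee_pos: [0.565, 0.1831, 0.0592]
tcp_rot: [0.0, 1.0, 0.02, -0.0]
ft_force: [-0.3, 0.1, -1.0]
grip_width: 0.0467
```

Call:
jog_arm:
  targets: [0, 0, 1.5, 0, 0, 0, 1, 0, 0, 0, 0, 0, 0, 1, 0, 0, 0, 0, 0, 0, 1]

```text
time_s: 18.4
ee_pos: [0.5649, 0.1831, 0.0576]
tcp_rot: [0.0, 1.0, 0.02, -0.0]
ft_force: [0.8, -0.7, -0.9]
grip_width: 0.0467
```

Call:
jog_arm:
  targets: [0, 0, 1, 0, 0, 0, 1, 0, 0, 0, 0, 0, 0, 1, 0, 0, 0, 0, 0, 0, 1]

```text
time_s: 18.7
ee_pos: [0.5651, 0.1831, 0.0569]
tcp_rot: [-0.0, 1.0, 0.02, 0.0]
ft_force: [-0.7, 0.7, 3.1]
grip_width: 0.0467
```

Contact at TCP z 0.0569 (expected 0.0567). Release, rise and plan for the heatsink.

Call:
jog_arm:
  targets: [0, 0, 0, 0, 0, 0, 0, 0, 0, 0, 0, 0, 0, 0, 0, 0, 0, 0, 0, 0, 0, 0, 0, 0, 0, 0, 0, 0, 0, 0, 0, 0, 0, 0, 0, 0, 0, -15, 0, 0, 0, 0, 0, 0, -25, 0, 0, 0, 0, 0, 0, -25, 0, 0, 0, 0, 0, 0, -20, 0, 0, 0, 0, 0, 0, 0, 0, 0, 0, 0, 0, 0, 0, 0, 0, 0, 0]

```text
time_s: 19.8
ee_pos: [0.5649, 0.1832, 0.1417]
tcp_rot: [-0.0, 1.0, 0.02, 0.0]
ft_force: [0.2, -1.0, -1.0]
grip_width: 0.0853
```

Run:
```python
from h import *
np.set_printoptions(precision=4,suppress=True)
f=snap('wrist','w8.png')
plan((.517,-.225,.145,-11.3),12)
cv2.imwrite('pics/c9.png',f['img'][80:400,160:480,::-1])
```

```text
12 x [-1.6 34.3 -0.3] [0.     0.0001 0.0198]
```

View pics/c9.png

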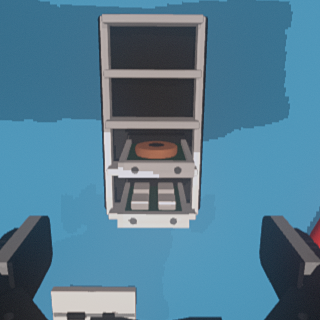

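Coil stands in the second bay from the right, at (150,155). Next: heatsink. 13 pictures viewed so far.

Call:
jog_arm:
  targets: [-1.6, 34.3, -0.3, 0, 0, 0.0198, 0, -1.6, 34.3, -0.3, 0, 0, 0.0198, 0, -1.6, 34.3, -0.3, 0, 0, 0.0198, 0, -1.6, 34.3, -0.3, 0, 0, 0.0198, 0, -1.6, 34.3, -0.3, 0, 0, 0.0198, 0, -1.6, 34.3, -0.3, 0, 0, 0.0198, 0, -1.6, 34.3, -0.3, 0, 0, 0.0198, 0, -1.6, 34.3, -0.3, 0, 0, 0.0198, 0, -1.6, 34.3, -0.3, 0, 0, 0.0198, 0, -1.6, 34.3, -0.3, 0, 0, 0.0198, 0, -1.6, 34.3, -0.3, 0, 0, 0.0198, 0, -1.6, 34.3, -0.3, 0, 0, 0.0198, 0]

```text
time_s: 21.05
ee_pos: [0.5165, -0.2263, 0.1441]
tcp_rot: [-0.0, 0.995, -0.099, -0.001]
ft_force: [0.5, -0.8, 0.5]
grip_width: 0.085
```

Call:
jog_arm:
  targets: [0, 0, 0, 0, 0, 0, 0, 0, 0, 0, 0, 0, 0, 0]

```text
time_s: 21.25
ee_pos: [0.5166, -0.2257, 0.1443]
tcp_rot: [-0.0, 0.995, -0.1, -0.001]
ft_force: [-0.3, 0.4, -1.1]
grip_width: 0.085
```

Run:
```python
from h import *
np.set_printoptions(precision=4,suppress=True)
print(get_obs()['ee_pos']);plan((.517,-.225,.072,-11.3),1)
```

```text
[ 0.5166 -0.2257  0.1443]
1 x [ 0.4 -0.7 72.3] [-0.0002  0.0018 -0.0025]
```

Call:
jog_arm:
  targets: [0, -0.7, 15, 0, 0, 0, 0, 0, 0, 20, 0, 0, 0, 0, 0, 0, 20, 0, 0, 0, 0, 0, 0, 17, 0, 0, 0, 0, 0, 0, 0, 0, 0, 0, 0, 0, 0, 0, 0, 0, 0, 1, 0, 0, 0, 0, 0, 0, 1, 0, 0, 0, 0, 0, 0, 1, 0, 0, 0, 0, 0, 0, 1, 0, 0, 0, 0, 0, 0, 1, 0, 0, 0, 0, 0, 0, 1, 0, 0, 0, 0, 0, 0, 1]

```text
time_s: 22.45
ee_pos: [0.5181, -0.2248, 0.0747]
tcp_rot: [0.0, 0.995, -0.099, 0.001]
ft_force: [-1.7, 1.1, 7.5]
grip_width: 0.0472
```

Call:
jog_arm:
  targets: [0, 0, -10, 0, 0, 0, 1, 0, 0, -15, 0, 0, 0, 1, 0, 0, -20, 0, 0, 0, 1, 0, 0, -25, 0, 0, 0, 1, 0, 0, -25, 0, 0, 0, 1, 0, 0, -20, 0, 0, 0, 1, 0, 0, 0, 0, 0, 0, 1, 0, 0, 0, 0, 0, 0, 1]

```text
time_s: 23.25
ee_pos: [0.5177, -0.2244, 0.1887]
tcp_rot: [-0.0, 0.995, -0.099, 0.0]
ft_force: [0.1, 0.3, -1.9]
grip_width: 0.0469
```

Run:
```python
from h import *
np.set_printoptions(precision=4,suppress=True)
o=get_obs(); print(o['ee_pos'],o['tcp_rot'],o['ft_force'],o['grip_width'])
plan((.5622,.2238,.187,2.3),12)
```

```text
[ 0.5177 -0.2244  0.1887] [-0.      0.9951 -0.0986  0.0005] [ 0.1204  0.2625 -1.9331] 0.04692711527915602
12 x [  0.4 -37.6   0.1] [-0.     -0.0001 -0.0198]
```

Call:
jog_arm:
  targets: [0.4, -37.6, 0.1, 0, 0, -0.0198, 1, 0.4, -37.6, 0.1, 0, 0, -0.0198, 1, 0.4, -37.6, 0.1, 0, 0, -0.0198, 1, 0.4, -37.6, 0.1, 0, 0, -0.0198, 1, 0.4, -37.6, 0.1, 0, 0, -0.0198, 1, 0.4, -37.6, 0.1, 0, 0, -0.0198, 1, 0.4, -37.6, 0.1, 0, 0, -0.0198, 1, 0.4, -37.6, 0.1, 0, 0, -0.0198, 1, 0.4, -37.6, 0.1, 0, 0, -0.0198, 1, 0.4, -37.6, 0.1, 0, 0, -0.0198, 1, 0.4, -37.6, 0.1, 0, 0, -0.0198, 1, 0.4, -37.6, 0.1, 0, 0, -0.0198, 1]

```text
time_s: 24.45
ee_pos: [0.5615, 0.2248, 0.1858]
tcp_rot: [0.0, 1.0, 0.02, -0.001]
ft_force: [0.7, -0.0, -0.7]
grip_width: 0.0474
```

Call:
jog_arm:
  targets: [0, 0, 0, 0, 0, 0, 1, 0, 0, 0, 0, 0, 0, 1]

```text
time_s: 24.65
ee_pos: [0.5613, 0.2242, 0.1856]
tcp_rot: [0.001, 1.0, 0.021, -0.001]
ft_force: [0.4, -1.2, -1.9]
grip_width: 0.0469
```

Run:
```python
from h import *
np.set_printoptions(precision=4,suppress=True)
f=snap('wrist','w9.png');g=snap('side','s9.png');o=get_obs();print(o['ee_pos'],o['grip_width'])
plan((.5622,.2238,.0667,2.3),1)
C=np.hstack([cv2.resize(f['img'],(400,300)),cv2.resize(g['img'][30:240,180:390],(300,300))])
cv2.imwrite('pics/c10.png',C[:,:,::-1])
```

```text
[0.5621 0.2221 0.1864] 0.04678616160280048
1 x [  0.3  -1.9 119.7] [ 0.0013  0.0012 -0.0016]
```

View pics/c10.png

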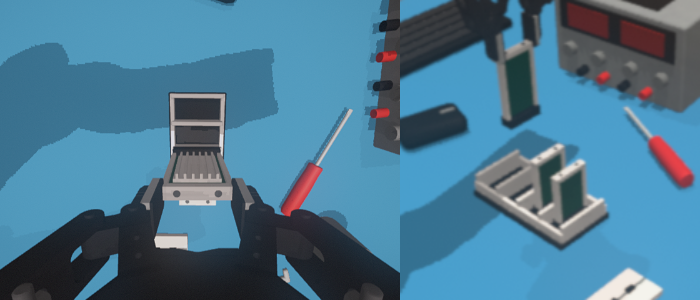

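The heatsink hangs upright over the third bay, and the relay and coil still stand in their bays. Lower it.

Call:
jog_arm:
  targets: [0, -0.5, 15, 0, 0, 0, 1, 0, 0, 25, 0, 0, 0, 1, 0, 0, 25, 0, 0, 0, 1, 0, 0, 10, 0, 0, 0, 1, 0, 0, 8, 0, 0, 0, 1, 0, 0, 8, 0, 0, 0, 1, 0, 0, 8, 0, 0, 0, 1, 0, 0, 8, 0, 0, 0, 1, 0, 0, 6, 0, 0, 0, 1, 0, 0, 3, 0, 0, 0, 1, 0, 0, 0, 0, 0, 0, 1, 0, 0, 0, 0, 0, 0, 1]

```text
time_s: 25.95
ee_pos: [0.5625, 0.2239, 0.0713]
tcp_rot: [-0.0, 1.0, 0.02, 0.0]
ft_force: [-0.5, 0.3, -1.2]
grip_width: 0.0467
```

Call:
jog_arm:
  targets: [0, 0, 2, 0, 0, 0, 1, 0, 0, 0, 0, 0, 0, 1, 0, 0, 0, 0, 0, 0, 1]

```text
time_s: 26.25
ee_pos: [0.5624, 0.2239, 0.0692]
tcp_rot: [-0.0, 1.0, 0.02, 0.0]
ft_force: [-0.7, -0.4, -0.9]
grip_width: 0.0473
```

Call:
jog_arm:
  targets: [0, 0, 1.5, 0, 0, 0, 1, 0, 0, 0, 0, 0, 0, 1, 0, 0, 0, 0, 0, 0, 1]

```text
time_s: 26.55
ee_pos: [0.5623, 0.2239, 0.0676]
tcp_rot: [0.0, 1.0, 0.02, -0.0]
ft_force: [0.0, -0.6, -1.7]
grip_width: 0.0467
```

Call:
jog_arm:
  targets: [0, 0, 1, 0, 0, 0, 1, 0, 0, 0, 0, 0, 0, 1, 0, 0, 0, 0, 0, 0, 1]

```text
time_s: 26.85
ee_pos: [0.5625, 0.2239, 0.0669]
tcp_rot: [-0.0, 1.0, 0.02, 0.0]
ft_force: [-1.1, 0.1, 3.7]
grip_width: 0.0468
```

Contact at 0.0669. Release, rise, then capacitor.

Call:
jog_arm:
  targets: [0, 0, 0, 0, 0, 0, 0, 0, 0, 0, 0, 0, 0, 0, 0, 0, 0, 0, 0, 0, 0, 0, 0, 0, 0, 0, 0, 0, 0, 0, 0, 0, 0, 0, 0, 0, 0, -15, 0, 0, 0, 0, 0, 0, -25, 0, 0, 0, 0, 0, 0, -25, 0, 0, 0, 0, 0, 0, -10, 0, 0, 0, 0, 0, 0, 0, 0, 0, 0, 0, 0, 0, 0, 0, 0, 0, 0]

```text
time_s: 27.95
ee_pos: [0.5618, 0.2239, 0.1408]
tcp_rot: [0.0, 1.0, 0.02, -0.0]
ft_force: [-0.1, 0.0, -1.1]
grip_width: 0.0856
```

Run:
```python
from h import *
np.set_printoptions(precision=4,suppress=True)
plan((.508,-.2655,.140,-11.3),14)
```

```text
14 x [-1.4 35.2  0.1] [0.     0.0001 0.0169]
```

Call:
jog_arm:
  targets: [-1.4, 35.2, 0, 0, 0, 0.0169, 0, -1.4, 35.2, 0, 0, 0, 0.0169, 0, -1.4, 35.2, 0, 0, 0, 0.0169, 0, -1.4, 35.2, 0, 0, 0, 0.0169, 0, -1.4, 35.2, 0, 0, 0, 0.0169, 0, -1.4, 35.2, 0, 0, 0, 0.0169, 0, -1.4, 35.2, 0, 0, 0, 0.0169, 0]

```text
time_s: 28.65
ee_pos: [0.5488, -0.0235, 0.1402]
tcp_rot: [0.0, 0.999, -0.04, -0.001]
ft_force: [0.3, 0.0, 0.6]
grip_width: 0.0851
```

Call:
jog_arm:
  targets: [-1.4, 35.2, 0, 0, 0, 0.0169, 0, -1.4, 35.2, 0, 0, 0, 0.0169, 0, -1.4, 35.2, 0, 0, 0, 0.0169, 0, -1.4, 35.2, 0, 0, 0, 0.0169, 0, -1.4, 35.2, 0, 0, 0, 0.0169, 0, -1.4, 35.2, 0, 0, 0, 0.0169, 0, -1.4, 35.2, 0, 0, 0, 0.0169, 0, 0, 0, 0, 0, 0, 0, 0, 0, 0, 0, 0, 0, 0, 0]

```text
time_s: 29.55
ee_pos: [0.5075, -0.2655, 0.1403]
tcp_rot: [-0.0, 0.995, -0.099, -0.001]
ft_force: [1.4, 0.3, -0.4]
grip_width: 0.0853
```

Run:
```python
from h import *
np.set_printoptions(precision=4,suppress=True)
plan((.508,-.2655,.067,-11.3),1)
```

```text
1 x [ 0.7 -0.1 73.3] [-0.0003  0.0021 -0.0015]
```

Call:
jog_arm:
  targets: [0.5, 0, 15, 0, 0, 0, 0, 0, 0, 20, 0, 0, 0, 0, 0, 0, 20, 0, 0, 0, 0, 0, 0, 18, 0, 0, 0, 0, 0, 0, 0, 0, 0, 0, 0, 0, 0, 0, 0, 0, 0, 1, 0, 0, 0, 0, 0, 0, 1, 0, 0, 0, 0, 0, 0, 1, 0, 0, 0, 0, 0, 0, 1, 0, 0, 0, 0, 0, 0, 1, 0, 0, 0, 0, 0, 0, 1, 0, 0, 0, 0, 0, 0, 1]

```text
time_s: 30.75
ee_pos: [0.5094, -0.2656, 0.0701]
tcp_rot: [0.0, 0.995, -0.098, 0.001]
ft_force: [-1.7, 0.6, 6.8]
grip_width: 0.0471
```

Call:
jog_arm:
  targets: [0, 0, -10, 0, 0, 0, 1, 0, 0, -15, 0, 0, 0, 1, 0, 0, -20, 0, 0, 0, 1, 0, 0, -25, 0, 0, 0, 1, 0, 0, -25, 0, 0, 0, 1, 0, 0, -20, 0, 0, 0, 1, 0, 0, 0, 0, 0, 0, 1, 0, 0, 0, 0, 0, 0, 1]

```text
time_s: 31.55
ee_pos: [0.509, -0.2651, 0.1841]
tcp_rot: [0.0, 0.995, -0.098, 0.001]
ft_force: [0.2, 0.6, -1.9]
grip_width: 0.0471
```

Run:
```python
from h import *
np.set_printoptions(precision=4,suppress=True)
plan((.5606,.2638,.182,2.3),14)
```

```text
14 x [  0.4 -38.    0.1] [ 0.     -0.0001 -0.0169]
```

Call:
jog_arm:
  targets: [0.4, -38, 0.1, 0, 0, -0.0169, 1, 0.4, -38, 0.1, 0, 0, -0.0169, 1, 0.4, -38, 0.1, 0, 0, -0.0169, 1, 0.4, -38, 0.1, 0, 0, -0.0169, 1, 0.4, -38, 0.1, 0, 0, -0.0169, 1, 0.4, -38, 0.1, 0, 0, -0.0169, 1, 0.4, -38, 0.1, 0, 0, -0.0169, 1]

```text
time_s: 32.25
ee_pos: [0.5497, -0.001, 0.1818]
tcp_rot: [0.0, 0.999, -0.039, -0.001]
ft_force: [1.2, -0.1, -1.3]
grip_width: 0.0466
```

Call:
jog_arm:
  targets: [0.4, -38, 0.1, 0, 0, -0.0169, 1, 0.4, -38, 0.1, 0, 0, -0.0169, 1, 0.4, -38, 0.1, 0, 0, -0.0169, 1, 0.4, -38, 0.1, 0, 0, -0.0169, 1, 0.4, -38, 0.1, 0, 0, -0.0169, 1, 0.4, -38, 0.1, 0, 0, -0.0169, 1, 0.4, -38, 0.1, 0, 0, -0.0169, 1, 0, 0, 0, 0, 0, 0, 1, 0, 0, 0, 0, 0, 0, 1, 0, 0, 0, 0, 0, 0, 1]

```text
time_s: 33.25
ee_pos: [0.5603, 0.2616, 0.1814]
tcp_rot: [0.001, 1.0, 0.019, -0.001]
ft_force: [-0.1, -0.4, -1.7]
grip_width: 0.0472
```

Run:
```python
from h import *
np.set_printoptions(precision=4,suppress=True)
plan((.5606,.2638,.0621,2.3),1)
```

```text
1 x [  0.5  -2.4 119.3] [ 0.0014  0.0012 -0.0017]
```

Call:
jog_arm:
  targets: [0.3, -1.5, 15, 0, 0, 0, 1, 0, 0, 25, 0, 0, 0, 1, 0, 0, 25, 0, 0, 0, 1, 0, 0, 10, 0, 0, 0, 1, 0, 0, 8, 0, 0, 0, 1, 0, 0, 8, 0, 0, 0, 1, 0, 0, 8, 0, 0, 0, 1, 0, 0, 8, 0, 0, 0, 1, 0, 0, 6, 0, 0, 0, 1, 0, 0, 3, 0, 0, 0, 1, 0, 0, 0, 0, 0, 0, 1, 0, 0, 0, 0, 0, 0, 1]

```text
time_s: 34.45
ee_pos: [0.561, 0.2646, 0.0664]
tcp_rot: [-0.0, 1.0, 0.02, 0.0]
ft_force: [-0.8, 0.4, -0.1]
grip_width: 0.047
```

Call:
jog_arm:
  targets: [0, 0, 2, 0, 0, 0, 1, 0, 0, 0, 0, 0, 0, 1, 0, 0, 0, 0, 0, 0, 1]

```text
time_s: 34.75
ee_pos: [0.5608, 0.2645, 0.0643]
tcp_rot: [-0.0, 1.0, 0.02, 0.0]
ft_force: [0.2, 0.1, -0.8]
grip_width: 0.0467
```

Call:
jog_arm:
  targets: [0, 0, 1.5, 0, 0, 0, 1, 0, 0, 0, 0, 0, 0, 1, 0, 0, 0, 0, 0, 0, 1]

```text
time_s: 35.05
ee_pos: [0.5608, 0.2645, 0.0626]
tcp_rot: [0.0, 1.0, 0.02, -0.0]
ft_force: [0.5, 0.5, -1.5]
grip_width: 0.0467
```

Call:
jog_arm:
  targets: [0, 0, 1, 0, 0, 0, 1, 0, 0, 0, 0, 0, 0, 1, 0, 0, 0, 0, 0, 0, 1]

```text
time_s: 35.35
ee_pos: [0.5609, 0.2647, 0.0622]
tcp_rot: [-0.0, 1.0, 0.02, 0.0]
ft_force: [-2.0, -0.6, 5.0]
grip_width: 0.0466
```

Contact. Release, rise and back off.

Call:
jog_arm:
  targets: [0, 0, 0, 0, 0, 0, 0, 0, 0, 0, 0, 0, 0, 0, 0, 0, 0, 0, 0, 0, 0, 0, 0, 0, 0, 0, 0, 0, 0, 0, 0, 0, 0, 0, 0, 0, 0, -15, 0, 0, 0, 0, 0, 0, -25, 0, 0, 0, 0, 0, 0, -30, 0, 0, 0, 0, 0, 0, -30, 0, 0, 0, 0, 0, 0, -20, 0, 0, 0, 0, 0, 0, 0, 0, 0, 0, 0, 0, 0, 0, 0, 0, 0, 0]

```text
time_s: 36.55
ee_pos: [0.5607, 0.2646, 0.1817]
tcp_rot: [-0.0, 1.0, 0.02, 0.0]
ft_force: [0.5, -0.5, -0.9]
grip_width: 0.0857
```

Run:
```python
from h import *
f=snap('wrist','w10.png');g=snap('side','s10.png')
C=np.hstack([cv2.resize(f['img'][60:420,160:520],(400,400)),cv2.resize(g['img'][80:240,200:360],(400,400))])
cv2.imwrite('pics/c11.png',C[:,:,::-1])
```

```text
(no output)
```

View pics/c11.png

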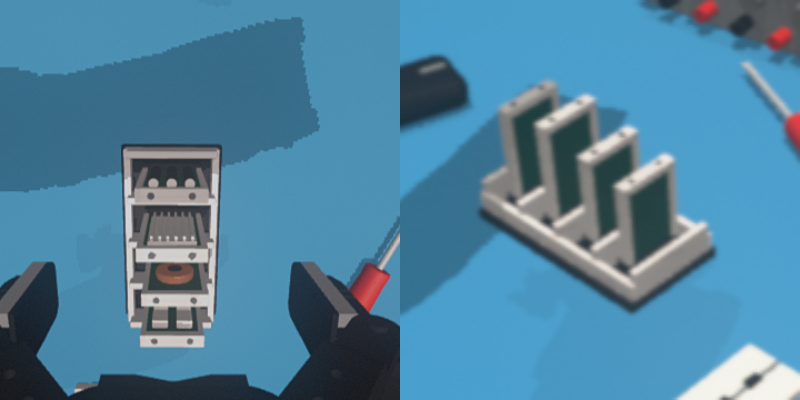

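All four cards stand upright, one per bay. In the left panel, left bay to right bay: capacitor (172,185), heatsink (172,235), coil (175,280), relay (172,325). The gripper is clear.

```bash
python3 -c "
from h import *
print(sign_off())"
```

```text
the job is handed in; nothing more can be done
None
```

All four cards are in the rack and the job is handed in, at about 37 s of the 104 s allowed. The sign-off reports no verdict, so the result is from my own checks only.

- **Order:** on the tray, left to right, the cards were relay, coil, heatsink, capacitor. In the rack, rightmost bay to leftmost, they are relay, coil, heatsink, capacitor. The blue look-alike was not touched.
- **Lowering:** I lowered each card in steps of 1–2 mm at the end and released only after a small contact force of 3–5 N. Contact came within 0.3 mm of the expected height each time.
- **Last look:** the final wrist and side pictures show all four cards upright and square, one per bay. The gripper was open with its fingertips about 80 mm above the cards.
- **Disagreement:** the top camera put the cards and rack about 4–7 mm nearer in x than the wrist camera did. I used the average for picking and leaned on the wrist camera for placing, and both worked.

I used the last camera pictures for a visual check of the final poses and did not measure them numerically.

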